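Reset the tripped food chopper and hold its pulse dial on

ROBOT

A 7-joint arm with a two-finger parallel gripper is mounted at the origin on a cart in front of the work surface, level with it; the furniture and walls round the work are solid. World frame = base frame: x ahead of the robot, y to its left, z up, the work surface at z = 0. Lengths are in m, angles in rad, forces in N, time in s.
With the tool pointing down it reaches from about 0.35 to 0.9 m from the base axis. Payload 7.2 kg.
Tool frame: the origin (TCP) lies at the very end of the fingers, on their centre line; the grasp point (between the pads) lies 19 mm behind it; z points along the fingers, y is the line along which they close (so a half turn about z gives the same grasp; the last joint's range is limited). The gripper opens to 88 mm and grips with 3 to 60 N. Pads are 20 mm wide; open, the fingers measure 115 mm over their backs; the gripper's body (75 mm by 178 mm) begins 61 mm behind the grasp point.
Start: joints at [-1.216, 0.411, -0.013, 1.596, 0.006, 1.134, -0.082], TCP at [0.256, 0.57, 0.223] pointing down, gripper open.
Joint ranges: [-2.95, 2.95], [-0.29, 1.99], [-1.47, 1.44], [0.14, 2.54], [-1.03, 4.17], [0.13, 1.85], [-2.86, 2.86]. Speed limits (rad/s): [2.39, 2.39, 3.01, 3.01, 3.14, 3.14, 3.14].

INTERFACE

Orientations are given as a rotation vector (axis times angle).
In Python, from rig import * gives the robot as it stands.
- The arm moves only by the tool jog_arm, never from a script. Its argument "moves" is a list of rows, each a list of 5 numbers: the shift along the tool's x, y, z in units of 40 mm (1.0 is 40 mm), then the turn about the tool's z in units of 5 degrees (1.0 is 5 degrees), then the finger opening in mm, from 0 to 87.8. In form: [[x, y, z, twist, hand], ...]. A call has 1 to 8 rows; each row is the pose to reach, as a shift and turn from the pose commanded when the call began, along the tool's axes at that moment; what a row does not reach only later rows make up. A row lasts 1/8 s, in which the tool goes at most 62.5 mm and 10.7 degrees, less where a joint would pass 70% of its speed; a pose out of reach is approached as far as the arm can. A call with a gripper value outside its range is refused whole. The fingers move at their own pace and stop on an object; the grip force is fixed at half the most. Time passes only in rows, so rows that repeat a pose let the fingers close. It gives the time, the measured TCP pose, the force, the opening and the grip force at its end, in the units of the state.
- observe(): the state, without advancing time (a new reading comes with each control period).
- grab_frame(name): name is "scene" or "side" or "wrist"; returns a dict with "color" (480x640x3 uint8, blue, green, red), "K" (3x3 intrinsics, pixels), "dist_coeffs" ([k1, k2, p1, p2, k3] as OpenCV has them; the pictures are not rectified), "T" (4x4, takes a point from camera to world coordinates); the wrist camera has in their place "tool_from_camera" (4x4, takes a point from camera to tool coordinates, whose origin is the TCP and whose axes are the flange's). Camera axes: x right, y up, looking along -z (the intrinsics and any distortion apply to the point x, -y, -z); pixel columns grow to the right and rows downward; lengths in m; the calibration is good to about 2 mm. A picture is of the moment at which its call begins: read the wrist's pose just before it. There is no depth.
- close_job(): hands the job in; it is judged then, once.
The state is a dict: "t": time; "joint_pos": joint angles; "qvel": joint speeds; "joint_torque": joint torques, N m; "tcp_pos": TCP position; "ee_rot": TCP orientation; "ft_force": force on the tool from outside, world axes, zero at the start; "torque": the same for the moment, N m; "finger_gap": finger opening in m; "grip_force": force on a finger pad.
Only numpy, scipy, OpenCV 4.12 (cv2) and the standard library are available. Lean on these libraries where they do the work, as an engineer would, in place of code of your own. Each camera call takes 0.05 s, during which the arm holds its last target. There are 200 camera calls.

TASK

The small food chopper on the worktop has tripped. First press its red reset plunger all the way down to its stop and let it spring back up; then take the wing dial, turn it clockwise from the off line past the one-dot and two-dot clicks to the three red dots (pulse), and hold it there against its spring. Finish still holding the dial on the three dots, do not let it go, and leave the spice jar, shaker and matchbox where they stand.

Things in the scene. Friction and masses are not known exactly. Their poses are not given: they have to be found in the camera images.
- chopper: Mini food chopper, fixed: white base with grey deck, 255 x 176 mm, deck 50 mm above the worktop. Origin at worktop height, midway between the two controls; +x to its rear, +y to its left. The controls stand 50 mm left and right of the origin (either way round). Centred 130 mm to the rear, a bowl with grey lid and black side handle, 128 mm across, top 129 mm above the worktop.
- plunger_top (a point): Centre of the top of the red round reset plunger head (33 mm across) on a black collar; at rest 87 mm above the worktop. It is pressed straight down.
- plunger (a joint): Travel of the plunger in m: 0 up, 0.012 fully down on its stop. Spring about 3 N at the top, 8 N at the stop; it comes back up when released.
- dial_grip (a point): Centre of the upright wing of the white dial, on its vertical turning axis, 79 mm above the worktop. Wing 46 mm long, 12 mm thick, from 62 to 96 mm above the worktop, on a steel disc 52 mm across. +x runs along the wing to its red-marked pointer end, y across it, z up; the frame turns with the dial. At off the pointer stands 0.6 rad left (counter-clockwise) of the chopper's +x.
- dial (a joint): Turn of the dial in rad, clockwise from above: 0 off (white line), clicks at 0.4 (one dot), 0.8 (two dots), 1.2 (three red dots); hard stop 1.25. Beyond 1.03 counts as on the three dots. Let go, it springs all the way back to off. Turning takes 0.04 N m at off, peaks of 0.10, 0.12 and 0.13 N m just after off and after clicks one and two; holding at 1.2 takes 0.09 N m.
- spice_jar: Bystander: glass spice jar, 46 mm across, 108 mm tall, standing loose to the left of the chopper. Origin at the centre of its underside, z up.
- shaker: Bystander: glass shaker with grey cap, 44 mm across, 90 mm tall, standing loose to the right of the chopper. Origin at the centre of its underside, z up.
- matches: Bystander: matchbox 36 x 53 x 15 mm lying loose at the right, in front. Origin at the centre of its underside, z up.

How it is judged:
On the way, in this order (a step that is already met when the one before it is completed fails the run):
1. the reset plunger is pressed down to its stop while the dial is still at off (value of joint plunger above 0.0105 m and value of joint dial below 0.2 rad), for 0.1 s.
2. the plunger has sprung back up, the dial still at off (value of joint plunger below 0.002 m and value of joint dial below 0.2 rad), for 0.05 s.
3. the dial is turned to the three dots and held (value of joint dial above 1.03 rad and contact force between the fingers and dial above 0.5 N), for 0.3 s.
At the end, for the whole second after the job is handed in: The fingers still hold the dial (contact over 0.5 N), at rest on the three dots (beyond 1.03 rad); the plunger is up (within 2 mm); the three bystanders stand within 30 mm of where they were (all of step 3 and velocity of joint dial between -0.2 and 0.2 rad/s and value of joint plunger below 0.002 m and distance of each of spice_jar, shaker, matches from where it was at the start of the episode below 0.03 m); the arm keeps its last pose, push and grip.
It fails at once if the spice jar, shaker or matchbox is moved by more than 30 mm or knocked over (distance of any of spice_jar, shaker, matches from where it was at the start of the episode above 0.03 m or angle between any of spice_jar, shaker's own z axis and vertical above 0.4 rad).
It also fails if it takes over 45 s, if anything falls off the work surface, if the arm or the gripper's body presses on something with over 40 N, if the wrist force passes 120 N, or if a joint passes its speed limit or range.

## Working session

There is one attempt and no reset: what is moved stays moved. The work goes in short steps, Python scripts to look and compute and a tool call to move; the robot and the scene stay as the last step left them, time stands still between calls to the robot, and variables do not carry over. Pictures are saved under pics/ and viewed, at most 10 in all, crops included, and the job is handed in when it is done.

Besides the shell and the picture viewer there is one more tool, called after "Call:" as name([rows], argument=value, ...), one row to a line, values as JSON. jog_arm: Moves the arm, as the interface text tells. Its arguments: {"type":"object","properties":{"moves":{"type":"array","items":{"type":"array","items":{"type":"number"}}}},"required":["moves"]}

```bash
mkdir -p pics
python3 - <<'E'
from rig import *
import cv2
s=observe();print(s)
for n in("scene","side"):
    f=grab_frame(n);cv2.imwrite(f"pics/{n}1.png",f["color"]);print(n,f["K"],f["dist_coeffs"],f["T"])
E
```

```text
{'t': 0.0, 'joint_pos': array([-1.21621465,  0.41190499, -0.01272043,  1.59704963,  0.0056202 ,
        1.13428172, -0.08220637]), 'qvel': array([ 0.00173023, -0.00111195, -0.00072686,  0.00092347, -0.00046655,
       -0.00057839, -0.00042648]), 'joint_torque': array([-4.72678494e-04, -5.87961531e+01,  6.41642902e-01, -2.91091740e+01,
       -5.37451124e-02,  1.80715858e-02,  1.41219789e-04]), 'tcp_pos': array([0.25626904, 0.56948952, 0.22180358]), 'ee_rot': array([-6.59071506e-01, -3.07146570e+00,  2.50388126e-03]), 'ft_force': array([-0.23285795,  0.2868654 , -0.69704104]), 'torque': array([-0.02808843,  0.02577881,  0.04579841]), 'grip_force': 0.0, 'finger_gap': 0.08767865816774757}
scene [[512.82105484   0.         310.80415699]
 [  0.         512.82105484 232.22099145]
 [  0.           0.           1.        ]] [-0.051853  0.        0.        0.        0.      ] [[ 0.56298035  0.43904349 -0.70020992 -0.10397101]
 [-0.82640224  0.28817472 -0.48375062 -0.46755351]
 [-0.01060476  0.85099715  0.52506323  0.53793179]
 [ 0.          0.          0.          1.        ]]
side [[454.30609987   0.         312.99657478]
 [  0.         454.30609987 248.35536658]
 [  0.           0.           1.        ]] [-0.11557615  0.          0.          0.          0.        ] [[ 9.99591636e-01  1.32178434e-02 -2.53347626e-02  4.48648852e-01]
 [-2.85588838e-02  4.92367679e-01 -8.69918650e-01 -8.02344162e-01]
 [ 9.75569744e-04  8.70286939e-01  4.92544101e-01  5.05055822e-01]
 [ 0.00000000e+00  0.00000000e+00  0.00000000e+00  1.00000000e+00]]
```

View pics/scene1.png

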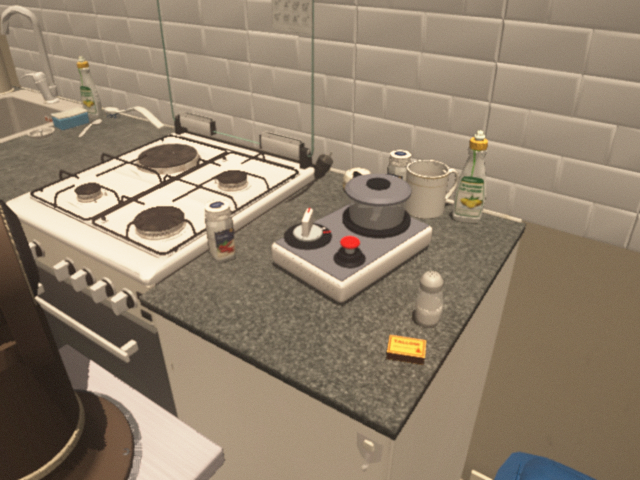

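View pics/side1.png

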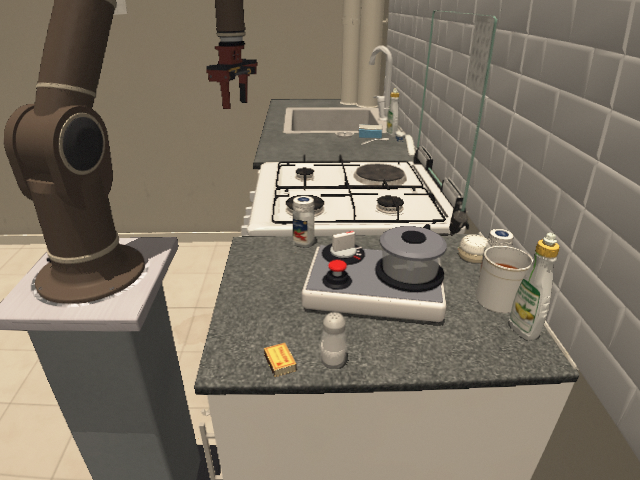

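The scene view shows the red plunger head at about (349,243), the dial wing at (307,222), the jar at (220,230) and the shaker at (430,298). In the side view the plunger is at (338,266) and the wing at (344,242). The dial is on the left and the plunger on the right.

```bash
cat > h.py <<'E'
from rig import *
import cv2, numpy as np
from scipy.spatial.transform import Rotation as R
def ray(f,uv,T=None):
    T=f["T"] if T is None else T
    p=cv2.undistortPoints(np.array([[uv]],float),f["K"],np.array(f["dist_coeffs"]))[0,0]
    return T[:3,3],T[:3,:3]@np.array([p[0],-p[1],-1])
def atz(f,uv,z,T=None):
    o,d=ray(f,uv,T); return o+d*(z-o[2])/d[2]
def wristT(s,f):
    T=np.eye(4);T[:3,:3]=R.from_rotvec(s["ee_rot"]).as_matrix();T[:3,3]=s["tcp_pos"];return T@f["tool_from_camera"]
E
python3 - <<'E'
from h import *
fs=[grab_frame("scene"),grab_frame("side")]
P=dict(plunger=((349,243),(338,266),.087),wing=((307,222),(344,242),.079),potlid=((378,184),(413,237),.129),jar=((222,257),(303,244),0),shaker=((428,322),(334,362),0),match=((407,348),(281,358),.015))
for k,(a,b,z) in P.items(): print(k,atz(fs[0],a,z).round(3),atz(fs[1],b,z).round(3))
for f,n in zip(fs,"ab"):
    c=f["color"];hsv=cv2.cvtColor(c,cv2.COLOR_BGR2HSV)
    m=((hsv[...,0]<6)|(hsv[...,0]>174))&(hsv[...,1]>180)&(hsv[...,2]>120)
    N,l,st,ce=cv2.connectedComponentsWithStats(m.astype(np.uint8))
    for i in range(1,N):
        if st[i,4]>15: print(n,st[i],ce[i].round(1),atz(f,ce[i],.087).round(3))
s=observe();print(R.from_rotvec(s["ee_rot"]).as_matrix().round(3))
E
```

```text
plunger [ 0.504 -0.122  0.087] [ 0.512 -0.128  0.087]
wing [ 0.533 -0.02   0.079] [ 0.532 -0.026  0.079]
potlid [ 0.643 -0.099  0.129] [ 0.646 -0.102  0.129]
jar [0.45  0.117 0.   ] [0.452 0.111 0.   ]
shaker [ 0.494 -0.274  0.   ] [ 0.497 -0.274  0.   ]
match [ 0.409 -0.277  0.015] [ 0.415 -0.279  0.015]
a [341 236  19  13 180] [349.6 242.1] [ 0.507 -0.122  0.087]
b [329 260  18  11 158] [337.1 265. ] [ 0.511 -0.125  0.087]
[[-0.912  0.41  -0.   ]
 [ 0.41   0.912 -0.001]
 [-0.    -0.001 -1.   ]]
```

Call:
jog_arm([
  [-1.5, -1.5, 0, -2, 0],
  [-3, -3, 0, -4, 0],
  [-4.5, -4.6, 0, -6, 0],
  [-6, -6.1, 0, -8, 0],
  [-7.5, -7.7, 0.2, -9, 0],
  [-9, -9.2, 0.4, -9, 0],
  [-10.4, -10.7, 0.6, -9, 0],
  [-11.8, -12.1, 0.8, -9, 0],
])

```text
t: 1.2
tcp_pos: [0.4276, 0.1012, 0.206]
ee_rot: [-0.566, 3.089, 0.0]
ft_force: [1.5, -0.0, -0.1]
finger_gap: 0.0118
grip_force: 0.0
```

```bash
cat >> h.py <<'E'
def go(s,target,yaw=None):
    M=R.from_rotvec(s["ee_rot"]).as_matrix()
    d=M.T@(np.array(target)-s["tcp_pos"])/.04
    y=np.arctan2(M[1,0],M[0,0]); print("units",d.round(2),"toolx yaw",round(y,3))
    if yaw is not None:
        e=(y-yaw+np.pi)%(2*np.pi)-np.pi; print("twist",round(np.degrees(e)/5,2))
E
python3 - <<'E'
from h import *
s=observe();print(s["tcp_pos"],s["qvel"].round(3));go(s,[.509,-.123,.17],3.505)
E
```

```text
[0.42757624 0.10121133 0.20597142] [ 0.699  0.082  0.487  0.025 -0.069 -0.108  1.216]
units [ 0.09 -5.96  0.9 ] toolx yaw -2.779
twist -0.01
```

Call:
jog_arm([
  [0, 0, 0, 0, 0],
  [0, 0, 0, 0, 0],
])

```text
t: 1.45
tcp_pos: [0.4269, 0.1037, 0.2058]
ee_rot: [0.566, -3.09, -0.001]
ft_force: [-0.1, 0.4, -0.6]
finger_gap: 0.0003
grip_force: 0.0
```

Run:
```python
from h import *
s=observe();print(s["tcp_pos"],s["qvel"].round(3));go(s,[.509,-.123,.19],3.505)
```

```text
[0.42694148 0.10370225 0.20582773] [-0.023  0.003 -0.019 -0.005 -0.     0.001 -0.001]
units [ 0.09 -6.03  0.39] toolx yaw -2.779
twist -0.01
```

Call:
jog_arm([
  [0, -1.2, 0, 0, 0],
  [0, -2.6, 0.1, 0, 0],
  [0, -4, 0.2, 0, 0],
  [0.1, -5.2, 0.3, 0, 0],
  [0.1, -6, 0.4, 0, 0],
  [0.1, -6, 0.4, 0, 0],
])

```text
t: 2.2
tcp_pos: [0.5091, -0.123, 0.1893]
ee_rot: [0.565, -3.09, 0.0]
ft_force: [-0.5, -0.2, -0.7]
finger_gap: 0.0008
grip_force: 0.0
```

Run:
```python
from h import *
s=observe();f=grab_frame("wrist");cv2.imwrite("pics/w1.png",f["color"]);T=wristT(s,f)
np.savez("w1.npz",T=T,K=f["K"],d=f["dist_coeffs"]);print(s["tcp_pos"],s["qvel"].round(3),f["tool_from_camera"].round(3))
```

```text
[ 0.50905835 -0.12303076  0.1893027 ] [-0.034 -0.022 -0.037  0.025 -0.005  0.008 -0.032] [[-0.001  0.969  0.249  0.067]
 [ 1.     0.001  0.001  0.001]
 [ 0.     0.249 -0.969 -0.162]
 [ 0.     0.     0.     1.   ]]
```

View pics/w1.png

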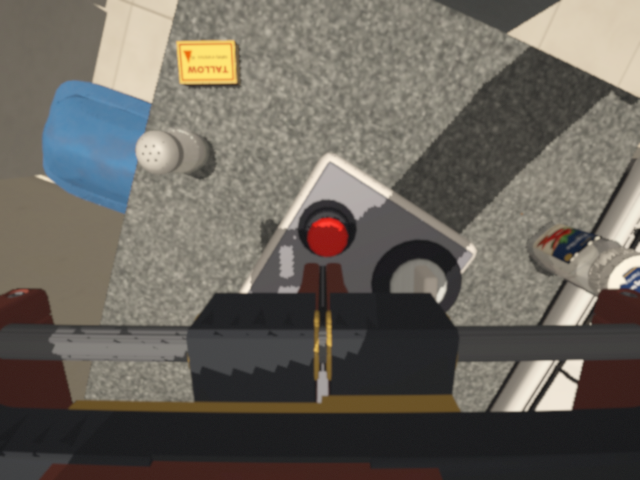

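The wrist view shows the plunger head at about (327,237). The dial disc is at about (417,285), with its wing partly in shadow.

Run:
```python
from h import *
z=np.load("w1.npz");f=dict(K=z["K"],dist_coeffs=z["d"]);T=z["T"]
c=cv2.imread("pics/w1.png");hsv=cv2.cvtColor(c,cv2.COLOR_BGR2HSV)
m=((hsv[...,0]<6)|(hsv[...,0]>174))&(hsv[...,1]>200)&(hsv[...,2]>150);m[:190]=0;m[262:]=0
y,x=np.nonzero(m);(u,v),r=cv2.minEnclosingCircle(np.c_[x,y].astype(np.float32));print(u,v,r)
print(atz(f,(u,v),.085,T),"black disc",atz(f,(417,285),.05,T))
```

```text
327.5 226.0 15.53232479095459
[ 0.50174501 -0.12045849  0.085     ] black disc [ 0.53277803 -0.01692223  0.05      ]
```

Run:
```python
from h import *
z=np.load("w1.npz");f=dict(K=z["K"],dist_coeffs=z["d"]);T=z["T"];print(z["K"][0,0],T[:3,3])
c=cv2.imread("pics/w1.png")
for v in range(196,276,4): print(v,c[v,327],end=" ")
m=(c[...,2]>120)&(c[...,1]<60);m[:190]=0;m[262:]=0;m[:,:290]=0;m[:,360:]=0
y,x=np.nonzero(m);p=np.c_[x,y].astype(np.float32);print(p.min(0),p.max(0),len(p));(u,v),r=cv2.minEnclosingCircle(p);print(u,v,r,atz(f,(u,v),.087,T),atz(f,(u+r,v),.087,T))
cv2.imwrite("pics/w1c.png",cv2.resize(c[180:330,260:500],None,fx=3,fy=3,interpolation=cv2.INTER_CUBIC))
```

```text
340.5470632587199 [ 0.44588733 -0.14582968  0.35087568]
196 [171 174 180] 200 [85 85 88] 204 [53 50 53] 208 [34 30 32] 212 [63 63 65] 216 [57 57 76] 220 [ 31  43 226] 224 [ 54  67 252] 228 [ 25  29 152] 232 [ 23  27 148] 236 [ 24  29 148] 240 [ 24  28 147] 244 [ 23  27 148] 248 [ 22  27 147] 252 [ 21  25 146] 256 [ 45  47 117] 260 [86 86 90] 264 [52 55 75] 268 [35 40 68] 272 [30 37 65] [308. 217.] [346. 256.] 1140
326.7069091796875 236.29310607910156 19.82430076599121 [ 0.50945169 -0.11822637  0.087     ] [ 0.50384021 -0.1033678   0.087     ]
```

View pics/w1c.png

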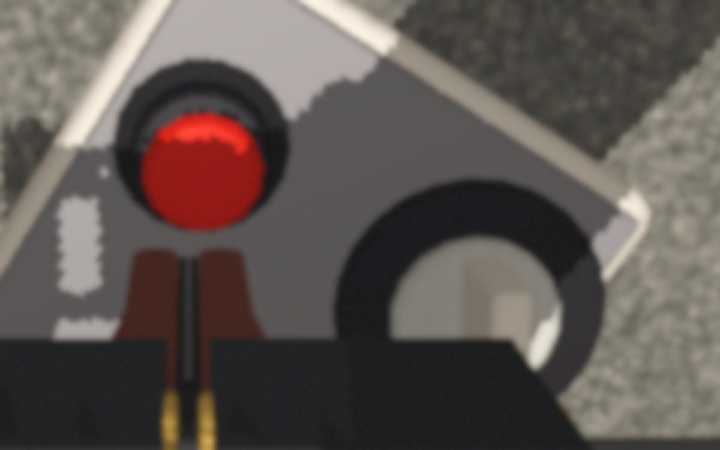

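The crop shows the plunger head centred near (0.509, -0.119), which agrees with the triangulation. I'll go down to just above the stop, then finish the press.

Call:
jog_arm([
  [0, 0.05, 0.8, 0, 0],
  [0, 0.05, 1.7, 0, 0],
  [0, 0.05, 2.3, 0, 0],
  [0, 0.05, 2.6, 0, 0],
  [0, 0.05, 2.75, 0, 0],
  [0, 0.05, 2.8, 0, 0],
])

```text
t: 3.0
tcp_pos: [0.5078, -0.1187, 0.0784]
ee_rot: [0.569, -3.09, -0.003]
ft_force: [-3.2, 5.3, 7.2]
finger_gap: 0.0001
grip_force: 3.4
```

Call:
jog_arm([
  [0, 0, 0.1, 0, 0],
  [0, 0, 0.18, 0, 0],
  [0, 0, 0.22, 0, 0],
  [0, 0, 0.22, 0, 0],
])

```text
t: 3.5
tcp_pos: [0.5083, -0.1189, 0.0747]
ee_rot: [-0.567, 3.087, 0.006]
ft_force: [-21.1, 8.9, 61.3]
finger_gap: 0.0006
grip_force: 30.3
```

Call:
jog_arm([
  [0, 0, -0.5, 0, 0],
  [0, 0, -1.5, 0, 40],
  [0, 0, -2.8, 0, 45],
  [0, 0, -2.8, 0, 45],
])

```text
t: 4.0
tcp_pos: [0.5107, -0.121, 0.1857]
ee_rot: [-0.566, 3.081, -0.003]
ft_force: [0.1, 0.0, -0.3]
finger_gap: 0.0269
grip_force: 0.0
```

Run:
```python
from h import *
s=observe();print(s["tcp_pos"],s["ft_force"]);go(s,[.533,-.021,.19],3.505)
```

```text
[ 0.51073076 -0.12095442  0.18571159] [ 0.05269849  0.0361637  -0.28756545]
units [-1.41  2.14 -0.1 ] toolx yaw -2.779
twist -0.0
```

Call:
jog_arm([
  [-0.7, 1, 0, 0, 60],
  [-1.4, 2.1, 0, 0, 60],
  [-1.4, 2.1, 0, 0, 60],
  [-1.4, 2.1, 0, 0, 60],
])

```text
t: 4.5
tcp_pos: [0.5301, -0.0226, 0.1808]
ee_rot: [0.567, -3.09, 0.001]
ft_force: [-0.6, -0.3, -0.1]
finger_gap: 0.0601
grip_force: 0.0
```

Run:
```python
from h import *
s=observe();f=grab_frame("wrist");c=f["color"];cv2.imwrite("pics/w2.png",cv2.resize(c[140:340,220:460],None,fx=3,fy=3,interpolation=cv2.INTER_CUBIC));T=wristT(s,f)
np.savez("w2.npz",T=T,K=f["K"],d=f["dist_coeffs"]);print(s["tcp_pos"],s["finger_gap"])
# projected outline of wing expected at off
rv=cv2.Rodrigues(np.eye(3))[0]
def proj(P):
    q=(np.array(P)-T[:3,3])@T[:3,:3];q=q*[1,-1,-1]
    return cv2.projectPoints(q.reshape(-1,1,3),np.zeros(3),np.zeros(3),f["K"],np.array(f["dist_coeffs"]))[0][:,0]
u=np.array([np.cos(.363),np.sin(.363),0]);n=np.array([-u[1],u[0],0]);c0=np.array([.533,-.021,.096])
P=[c0+a*.023*u+b*.006*n for a,b in((1,1),(1,-1),(-1,-1),(-1,1))];print(((proj(P)-[220,140])*3).round())
```

```text
[ 0.53012803 -0.02262629  0.1807935 ] 0.06014549690131156
[[329. 397.]
 [282. 397.]
 [281. 221.]
 [330. 221.]]
```

View pics/w2.png

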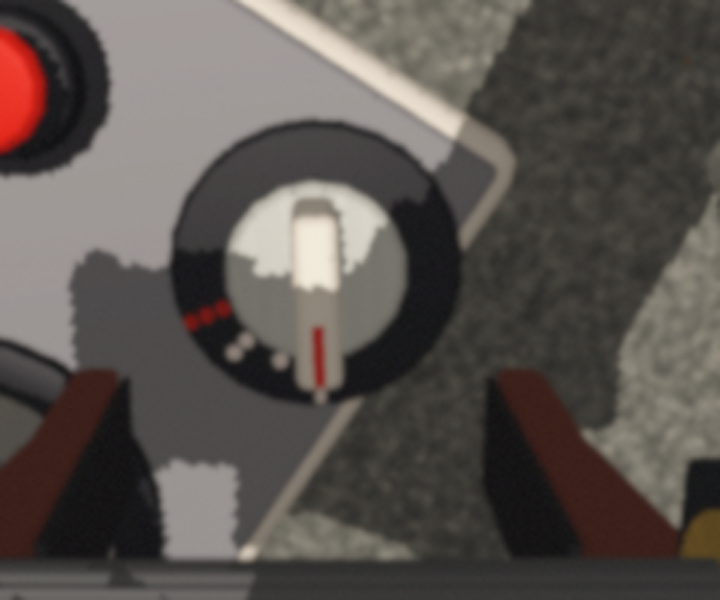

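The crop shows the wing aligned with the tool x axis, centred about 3 mm toward +tool y. The red pointer is on the off line, and the three red dots lie clockwise of it. Descending over the wing now.

Call:
jog_arm([
  [0, 0.09, 0.8, 0, 45],
  [0, 0.09, 1.7, 0, 45],
  [0, 0.09, 2.4, 0, 45],
  [0, 0.09, 2.7, 0, 45],
  [0, 0.09, 2.8, 0, 45],
  [0, 0.09, 2.8, 0, 45],
])

```text
t: 5.3
tcp_pos: [0.5295, -0.0194, 0.0696]
ee_rot: [-0.565, 3.089, -0.0]
ft_force: [0.8, -0.1, -0.1]
finger_gap: 0.0451
grip_force: 0.0
```

Call:
jog_arm([
  [0, 0, 0, 0, 20],
  [0, 0, 0, 0, 10],
  [0, 0, 0, 0, 5],
  [0, 0, 0, 0, 5],
  [0, 0, 0, 0, 5],
])

```text
t: 5.92
tcp_pos: [0.5296, -0.0204, 0.0693]
ee_rot: [-0.565, 3.089, -0.002]
ft_force: [1.8, -5.9, 2.0]
finger_gap: 0.0119
grip_force: 30.0
```

Run:
```python
from h import *
s=observe();print(s["tcp_pos"],s["ft_force"],s["torque"],s["finger_gap"],s["joint_pos"].round(2));go(s,[.5298,-.019,.067],3.505)
```

```text
[ 0.52960504 -0.020428    0.06932456] [ 1.8027431  -5.85988053  2.04172027] [-1.12572915 -0.17468071  0.06404849] 0.011852827077765627 [-0.25  0.45  0.25  1.99 -0.16  0.72  2.03]
units [-0.02  0.03  0.06] toolx yaw -2.78
twist -0.02
```

Call:
jog_arm([
  [0, -0.03, 0, 1, 5],
  [0, -0.03, 0, 2.5, 5],
  [0, -0.03, 0, 4, 5],
  [0, -0.03, 0, 5.5, 5],
  [0, -0.03, 0, 7, 5],
  [0, -0.03, 0, 7, 5],
])

```text
t: 6.68
tcp_pos: [0.5296, -0.0196, 0.0693]
ee_rot: [0.388, 3.118, 0.001]
ft_force: [-1.4, 0.3, 5.3]
finger_gap: 0.0119
grip_force: 30.0
```

Call:
jog_arm([
  [0, 0, 0, 1.5, 5],
  [0, 0, 0, 3, 5],
  [0, 0, 0, 4.5, 5],
  [0, 0, 0, 6, 5],
  [0, 0, 0, 6.8, 5],
  [0, 0, 0, 6.8, 5],
  [0, 0, 0, 6.8, 5],
  [0, 0, 0, 6.8, 5],
])

```text
t: 7.68
tcp_pos: [0.53, -0.0189, 0.0693]
ee_rot: [1.279, 2.869, 0.003]
ft_force: [-0.2, 4.3, 4.3]
finger_gap: 0.0118
grip_force: 30.0
```

Run:
```python
from h import *
s=observe();print(s["tcp_pos"],s["ft_force"],s["torque"],s["finger_gap"],s["qvel"].round(3));go(s,[.5298,-.019,.067],2.305)
f=grab_frame("wrist");cv2.imwrite("pics/w3.png",f["color"])
```

```text
[ 0.53004863 -0.01890407  0.06929573] [-0.22777104  4.33594659  4.33958621] [ 0.91127185 -0.14105516  0.04575752] 0.0117913052527038 [-0.     0.001  0.    -0.001 -0.002  0.    -0.   ]
units [ 0.   -0.01  0.06] toolx yaw 2.303
twist -0.02
```

View pics/w3.png

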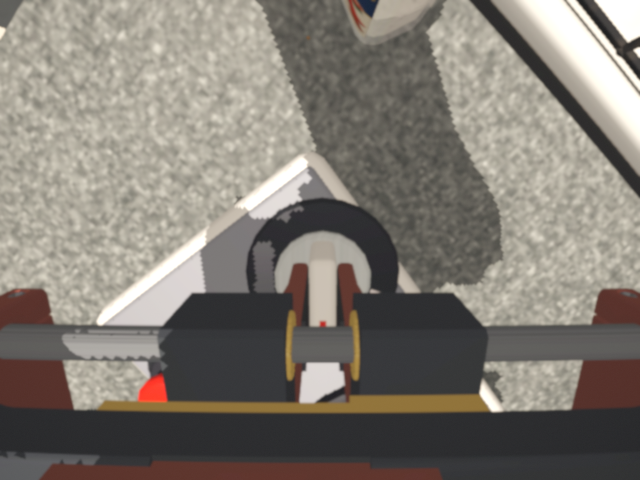

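The wing (about (323,280)) is square between the pads and has turned with the tool by 1.2 rad. The grip is firm and the arm is at rest, so I'm handing in.

```bash
python3 -c "
from rig import *
print(close_job())"
```

```text
the job is handed in; nothing more can be done
None
```

I pressed the reset plunger to its stop and released it. I then turned the dial about 1.2 rad to the three dots and handed the job in with the gripper still holding it there (30 N grip, arm at rest); the hand-in returned no verdict.

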